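# Close the cheese press and tighten its clutch knob to the click

## Robot

A 6-joint arm with a two-finger parallel gripper is mounted at the origin on the work surface. World frame = base frame: x ahead of the robot, y to its left, z up, the work surface at z = 0. Lengths are in m, angles in rad, forces in N, time in s.
With the tool pointing down it reaches from about 0.35 to 0.8 m from the base axis. Payload 7.3 kg.
Tool frame: the origin (TCP) lies between the finger pads; the fingertips stand 19 mm ahead of it and the grasp point (between the pads) is the TCP; z points along the fingers, y is the line along which they close (so a half turn about z gives the same grasp; the last joint's range is limited). The gripper opens to 85 mm and grips with 20 to 120 N. Pads are 22 mm wide; open, the fingers measure 114 mm over their backs; the gripper's body (76 mm by 85 mm) begins 54 mm behind the grasp point. The pads swing forward as they close: fully open they stand 13 mm farther back than shut.
Start: joints at [1.199, 0.342, 1.524, -0, 1.275, -0.146], TCP at [0.118, 0.512, 0.25] pointing down, gripper open.
Joint ranges: [-2.53, 2.53], [-0.77, 2.02], [0.04, 2.7], [-1, 4.14], [0.28, 2.66], [-3.11, 3.11]. Speed limits (rad/s): [2.57, 2.57, 3.14, 3.14, 3.14, 3.14].

## Interface

Orientations are given as a unit quaternion [x, y, z, w].
In Python, from station import bot gives the robot as it stands. The module is installed in compiled form; this text tells all that it offers.
- The arm moves only by the shell command python3 -m handwheel 'ROWS' [FORCE]. ROWS is JSON, a list of rows, each a list of 7 numbers: the shift along the world's x, y, z in cm, then the turn, a rotation vector about the world's x, y, z in rad, then the opening in per cent of the stroke, from 0 (shut) to 100 (fully open). In form: [[x, y, z, ax, ay, az, gripper], ...]. A call has 1 to 10 rows; each row is the pose to reach, as a shift and turn from the pose commanded when the call began; what a row does not reach only later rows make up. A row lasts 1/12 s, in which the tool goes at most 41.7 mm and 7.16 degrees, less where a joint would pass 70% of its speed; a pose out of reach is approached as far as the arm can. A call with a gripper value outside its range is refused whole. The fingers move at their own pace and stop on an object; FORCE is the grip in N (left out, the last holds). Time passes only in rows, so rows that repeat a pose let the fingers close. It gives the time, the measured TCP pose, the force, the opening and the grip force at its end, in the units of the state.
- bot.read_state(): the state, without advancing time (a new reading comes with each control period).
- bot.capture(name): name is "scene" or "side" or "wrist"; returns (picture, depth): 400x640x3 uint8, blue, green, red; 400x640 float32, m along the optical axis (not along the pixel's ray), 0 where there is no reading.
- bot.camera_model(name): a dict with "K" (3x3 intrinsics, pixels), "eye" and "attitude" of the camera in the world; the wrist camera has in their place "mount" (4x4, takes a point from camera to tool coordinates, whose origin is the TCP and whose axes are the flange's). Camera axes: x right, y up, looking along -z (the intrinsics and any distortion apply to the point x, -y, -z); pixel columns grow to the right and rows downward; lengths in m; the calibration is good to about 2 mm. The wrist camera is an equidistant fisheye: a pixel r from the principal point sees the ray r / f radians off the axis. A picture is of the moment at which its call begins: read the wrist's pose just before it. camera_model takes no time and is no camera call.
- bot.sign_off(): hands the job in; it is judged then, once.
Trained networks look in the newest picture that a camera, given by its name, has taken for a name from the list of things; names that differ only in an ending like _2 or _b are one class to them, and where a whole thing is asked for, a point or a joint stands for the part that bears it (a point fixed in the world has none). Each returns a list of dicts, best first, with "conf" (0 to 1); they miss things now and then, are a little off and sometimes report something else, mostly with a low value. They report only what shows in the picture. A call takes as long as a camera call.
- bot.outline_of(camera, target): "mask" (400x640 bool, what is visible of it).
- bot.mark_of(camera, target): "at" ([x, y, z] in m, in world coordinates, good to about 4 mm: a listed point, or the origin of a listed thing).
The state is a dict: "time_s": time; "joint_pos": joint angles; "joint_velocities": joint speeds; "tau": joint torques, N m; "tcp_pos": TCP position; "ee_rot": TCP orientation; "contact_force": force on the tool from outside, world axes, zero at the start; "moment": the same for the moment, N m; "finger_gap": finger opening in m; "finger_force": force on a finger pad.
Only numpy, scipy, OpenCV 4.12 (cv2) and the standard library are available. Lean on these libraries where they do the work, as an engineer would, in place of code of your own. Each camera call takes 0.05 s, during which the arm holds its last target. There are 200 camera calls.

## Task

Gently swing the red arm of the cheese press over the white mould until it meets its stop, then turn the black knob clockwise (seen from above) until its slip clutch clicks over once, showing that the pressing torque is reached. Stop at that click without overtightening, let go, and leave everything else on the table where it is.

Things in the scene. Friction and masses are not known exactly. Their poses are not given: they have to be found in the camera images.
- press: the fixed cheese press: a wooden board 340 x 260 x 20 mm with a white round mould (120 mm across, top 100 mm above the table) holding a round wooden follower whose top is 112 mm above the table. Origin on the table under the mould's axis; its x axis points from the mould to the steel post, which stands 140 mm away and carries the red arm; z up
- post_axis (a point): point on the vertical axis of the post about which the red arm swings, at the height of the peg's grip point (207 mm above the table)
- swingarm (a joint): angle of the red arm about the post, rad: 0 = home over the mould against a rubber stop; positive = swung aside, counterclockwise from above (up to 1.35). The arm is a level beam 24 mm wide, 140 to 164 mm above the table; it stays where left (friction 0.15 N m: about 1 N at the peg). Swing it slower than 2 rad/s
- peg_grip (a point): grip point of the upright yellow peg, 18 mm across, at the free end of the red arm, 220 mm from the hinge axis and 80 mm from the knob axis. The peg reaches from 166 to 232 mm above the table, this point lies at 207 mm
- knob_grip (a point): grip point on the axis of the black round knob, 44 mm across, whose axis is 140 mm from the hinge axis and over the mould's axis when the arm is home. The knob reaches from 178 to 222 mm above the table, this point is at 205 mm
- knob: the black knob; origin on its axis 178 mm above the table; white line on top along its -x. It drives the collar through a clutch. Collar stopped, clockwise torque climbs to 0.4 N m with the knob 0.08 rad ahead of the collar, sinks to 0 at 0.32 and snaps on to rest 0.43 ahead: the one click (let go before 0.32 it falls back). Then it is solid again: 0.6 rad ahead (0.85 N m) is overtightened
- collar: aluminium collar under the knob, 66 mm across, top 176 mm above the table, black mark along its -x; in line with the knob's white line until the clutch slips. Turns clockwise with the knob against 0.12 N m of friction, drives the foot down and stops firmly when the foot is on the follower, 0.5 to 1.7 rad after the start, so a regrasp may be needed; it stays put between grasps
- foot_under (a point): centre of the underside of the steel press foot (44 mm across) under the arm; it comes down 3.8 mm per rad of the collar, from 2 to 6.5 mm above the follower down onto it
- seat (a point): centre of the top of the wooden follower in the mould, 112 mm above the table, where the foot presses
- cup_center (a point): small blue cup, 56 mm across, 55 mm high, standing on the press board, leave alone; point half-way up
- mug_center (a point): white mug, 80 mm across, 85 mm high, leave alone; point half-way up
- jar_center (a point): jar with red cap, 72 mm across, 110 mm high, leave alone; point half-way up
- mould_center (a point): spare white mould, 100 mm across, 80 mm high, leave alone; point half-way up
- follower_center (a point): spare wooden follower disc, 90 mm across, 18 mm thick, leave alone; its centre
- cheese_center (a point): small yellow cheese wheel, 110 mm across, 50 mm high, leave alone; its centre
- spatula_grip (a point): spatula lying on the table, leave alone; point on its handle

How it is judged:
By the outcome, as a careful person would: the job done as asked, in the order asked, and still so for the second after the job is handed in, with the robot touching nothing.
It also fails if it takes over 67 s, if anything falls off the work surface, if the arm or the gripper's body presses on something with over 40 N, if the wrist force passes 120 N, or if a joint passes its speed limit or range.

## Working session

There is one attempt and no reset: what is moved stays moved. The work goes in short steps, Python scripts to look and compute and a shell command to move; the robot and the scene stay as the last step left them, time stands still between calls to the robot, and variables do not carry over. Pictures are saved under pics/ and viewed, at most 10 in all, crops included, and the job is handed in when it is done.

```bash
mkdir -p pics
python3 - <<'E'
from station import bot
import cv2,numpy as np
s=bot.read_state(); print(s)
for c in ["scene","side"]:
    im,d=bot.capture(c); cv2.imwrite(f"pics/{c}0.png",im)
    for t in ["press","post_axis","peg_grip","knob_grip","knob","seat","foot_under","cup_center","mug_center","jar_center","mould_center"]:
        r=bot.mark_of(c,t)
        print(c,t,[(np.round(q["at"],3).tolist(),round(q["conf"],2)) for q in r[:2]])
E
```

```text
{'time_s': 0.0, 'joint_pos': array([ 1.19900817e+00,  3.42704625e-01,  1.52505669e+00, -1.84765589e-05,
        1.27535461e+00, -1.46025814e-01]), 'joint_velocities': array([ 0.00034521,  0.00104739, -0.00060441,  0.00113332, -0.0003252 ,
       -0.00192203]), 'tau': array([ 1.63484667e-03, -4.33679903e+01, -2.46021348e+01,  2.56192618e-05,
        7.72065920e-03, -3.75067955e-06]), 'tcp_pos': array([0.11737895, 0.51132268, 0.24962147]), 'ee_rot': array([ 1.12638888e-01,  9.93635698e-01, -7.38512269e-04, -1.86455475e-04]), 'contact_force': array([ 1.17916426,  0.99354636, -0.57562431]), 'moment': array([-0.01942456, -0.0082165 ,  0.02513349]), 'finger_force': 0.0, 'finger_gap': 0.08536154276602484}
scene press [([0.549, -0.027, -0.0], 0.9)]
scene post_axis [([0.681, -0.077, 0.207], 0.88)]
scene peg_grip [([0.678, -0.416, 0.04], 0.33)]
scene knob_grip [([0.543, -0.09, 0.207], 0.82)]
scene knob [([0.539, -0.089, 0.178], 0.88)]
scene seat [([0.55, -0.026, 0.11], 0.78), ([0.54, -0.089, 0.179], 0.52)]
scene foot_under []
scene cup_center [([0.671, 0.014, 0.047], 0.78)]
scene mug_center [([0.329, 0.391, 0.044], 0.6), ([0.54, -0.091, 0.169], 0.41)]
scene jar_center [([0.582, 0.402, 0.055], 0.97)]
scene mould_center [([0.678, -0.417, 0.039], 0.96), ([0.55, -0.03, -0.001], 0.7)]
side press [([0.548, -0.027, -0.007], 0.74)]
side post_axis [([0.684, -0.083, 0.205], 0.62)]
side peg_grip [([0.457, -0.103, 0.202], 0.85)]
side knob_grip [([0.54, -0.092, 0.206], 0.59)]
side knob [([0.537, -0.092, 0.178], 0.62), ([0.543, -0.092, 0.206], 0.31)]
side seat [([0.68, -0.416, 0.041], 0.6)]
side foot_under [([0.538, -0.093, 0.114], 0.37)]
side cup_center [([0.672, 0.014, 0.05], 0.39)]
side mug_center [([0.328, 0.391, 0.043], 0.73), ([0.537, -0.09, 0.181], 0.52)]
side jar_center [([0.586, 0.403, 0.052], 0.61)]
side mould_center [([0.678, -0.414, 0.039], 0.7)]
```

View pictures.

View pics/scene0.png

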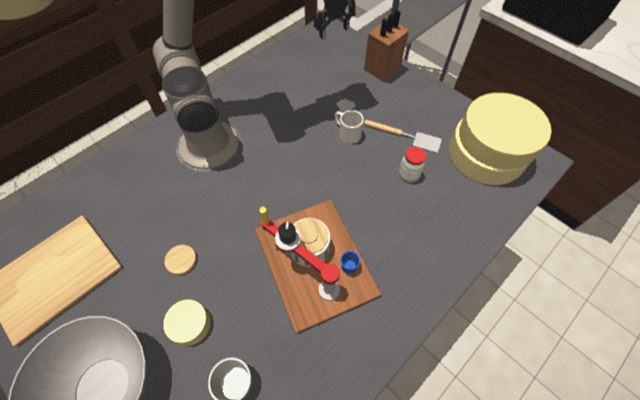

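View pics/side0.png

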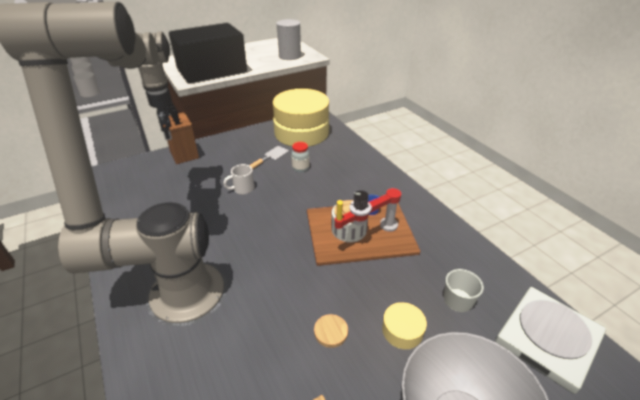

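The arm is swung aside: in the scene view the peg is at (265,215), the knob at (288,232) and the post at (330,275). The side view agrees, so the swing home is about 0.45 rad clockwise. I'll move over the peg.

```bash
python3 -m handwheel '[[30,-26,5,0,0,0.33,100],[30,-26,5,0,0,0.33,100],[30,-26,5,0,0,0.33,100],[30,-26,5,0,0,0.33,100],[30,-26,5,0,0,0.33,100],[30,-26,5,0,0,0.33,100],[30,-26,5,0,0,0.33,100],[30,-26,5,0,0,0.33,100],[30,-26,5,0,0,0.33,100],[30,-26,5,0,0,0.33,100]]'
python3 -m handwheel '[[3,-28,2,0,0,0,100],[3,-28,2,0,0,0,100],[3,-28,2,0,0,0,100],[3,-28,2,0,0,0,100],[3,-28,2,0,0,0,100],[3,-28,2,0,0,0,100],[3,-28,2,0,0,0,100],[3,-28,2,0,0,0,100],[3,-28,2,0,0,0,100]]'
cat > h.py <<'E'
from station import bot
import cv2,numpy as np
from scipy.spatial.transform import Rotation as R
def look(ts,cams=("scene","side","wrist"),save=None):
    for c in cams:
        im,d=bot.capture(c)
        if save: cv2.imwrite(f"pics/{c}{save}.png",im)
        for t in ts:
            print(c,t,[(np.round(q["at"],4).tolist(),round(q["conf"],2)) for q in bot.mark_of(c,t)[:1]])
def st():
    s=bot.read_state(); T=R.from_quat(s["ee_rot"]).as_matrix()
    print("t",round(s["time_s"],2),"tcp",np.round(s["tcp_pos"],4),"j",np.round(s["joint_pos"],3),"yaw_y",round(float(np.arctan2(T[1,1],T[0,1])),3),"F",np.round(s["contact_force"],1),"M",np.round(s["moment"],3),"gap",round(s["finger_gap"],4),"ff",round(s["finger_force"],1))
E
python3 - <<'E'
from h import *
st(); look(["post_axis","peg_grip","knob_grip","seat"],save="1")
E
```

```text
time_s: 2.03
tcp_pos: [0.4193, 0.2496, 0.3009]
ee_rot: [-0.052, 0.999, 0.0, 0.0]
contact_force: [0.6, 1.0, -0.5]
finger_gap: 0.0853
finger_force: 0.0
time_s: 2.78
tcp_pos: [0.4476, -0.0298, 0.3203]
ee_rot: [-0.05, 0.999, 0.0, 0.0]
contact_force: [0.2, 0.1, 0.2]
finger_gap: 0.0859
finger_force: 0.0
t 2.78 tcp [ 0.4476 -0.0298  0.3203] j [-0.238  0.149  1.588  0.     1.405 -1.909] yaw_y 1.671 F [0.2 0.1 0.2] M [ 0.022 -0.023 -0.01 ] gap 0.0859 ff 0.0
scene post_axis [([0.6836, -0.0787, 0.2069], 0.92)]
scene peg_grip [([0.4561, -0.0968, 0.2069], 0.92)]
scene knob_grip [([0.5447, -0.0904, 0.2058], 0.89)]
scene seat [([0.5513, -0.0279, 0.1108], 0.8)]
side post_axis [([0.6832, -0.0838, 0.209], 0.91)]
side peg_grip [([0.4585, -0.1024, 0.2029], 0.72)]
side knob_grip [([0.5422, -0.09, 0.2039], 0.75)]
side seat [([0.5529, -0.0285, 0.116], 0.76)]
wrist post_axis [([0.5375, -0.0918, 0.1789], 0.7)]
wrist peg_grip [([0.4644, -0.1008, 0.2089], 0.9)]
wrist knob_grip [([0.5411, -0.0897, 0.2062], 0.98)]
wrist seat [([0.5471, -0.0304, 0.1123], 0.91)]
```

```bash
python3 -m handwheel '[[1.3,-3.6,0,0,0,0,100],[1.3,-7.2,0,0,0,0,100],[1.3,-7.2,0,0,0,0,100],[1.3,-7.2,-3,0,0,0,100],[1.3,-7.2,-6,0,0,0,100],[1.3,-7.2,-9,0,0,0,100],[1.3,-7.2,-11,0,0,0,100],[1.3,-7.2,-11.3,0,0,0,100],[1.3,-7.2,-11.3,0,0,0,60],[1.3,-7.2,-11.3,0,0,0,40]]' 20
python3 -m handwheel '[[0,0,0,0,0,0,25],[0,0,0,0,0,0,20],[0,0,0,0,0,0,15],[0,0,0,0,0,0,10],[0,0,0,0,0,0,0],[0,0,0,0,0,0,0],[0,0,0,0,0,0,0],[0,0,0,0,0,0,0]]' 20
python3 - <<'E'
from h import *
st(); look(["peg_grip","post_axis","knob_grip"])
E
```

```text
time_s: 4.37
tcp_pos: [0.4612, -0.1005, 0.2084]
ee_rot: [-0.052, 0.999, -0.0, 0.001]
contact_force: [-0.5, 0.8, 0.1]
finger_gap: 0.0635
finger_force: 0.0
time_s: 5.03
tcp_pos: [0.4609, -0.1004, 0.2082]
ee_rot: [-0.052, 0.999, -0.0, 0.001]
contact_force: [-0.5, 0.3, 5.8]
finger_gap: 0.0175
finger_force: 21.3
t 5.03 tcp [ 0.4609 -0.1004  0.2082] j [-0.377  0.286  1.732  0.     1.123 -2.052] yaw_y 1.675 F [-0.5  0.3  5.8] M [ 0.06   0.134 -0.022] gap 0.0175 ff 21.3
scene peg_grip [([0.4594, -0.1001, 0.2037], 0.88)]
scene post_axis [([0.6837, -0.0796, 0.2087], 0.87)]
scene knob_grip [([0.5428, -0.0911, 0.2111], 0.7)]
side peg_grip [([0.4591, -0.1016, 0.2036], 0.95)]
side post_axis [([0.5372, -0.0928, 0.1794], 0.58)]
side knob_grip [([0.5403, -0.0903, 0.2028], 0.57)]
wrist peg_grip [([0.4623, -0.1032, 0.2064], 0.83)]
wrist post_axis [([0.4759, -0.4125, 0.0293], 0.49)]
wrist knob_grip []
```

```bash
python3 -m handwheel '[[-0.04,0.55,0,0,0,-0.025,0],[-0.08,1.4,0,0,0,-0.064,0],[-0.09,2.3,0,0,0,-0.105,0],[-0.05,3.3,0,0,0,-0.15,0],[0.04,4.4,0,0,0,-0.2,0],[0.19,5.5,0,0,0,-0.25,0],[0.39,6.57,0,0,0,-0.3,0],[0.65,7.6,0,0,0,-0.35,0],[0.9,8.5,0,0,0,-0.39,0],[0.96,8.7,0,0,0,-0.4,0]]' 20
python3 - <<'E'
from h import *
st()
E
```

```text
time_s: 6.47
tcp_pos: [0.4698, -0.0121, 0.2082]
ee_rot: [0.148, 0.989, 0.0, -0.0]
contact_force: [-5.6, 0.4, 9.3]
finger_gap: 0.0175
finger_force: 21.7
t 6.47 tcp [ 0.4698 -0.0121  0.2082] j [-0.189  0.284  1.735  0.     1.124 -1.463] yaw_y 1.274 F [-5.6  0.4  9.3] M [ 0.169  0.763 -0.109] gap 0.0175 ff 21.7
```

```bash
python3 -m handwheel '[[0.04,0.2,0,0,0,-0.01,0],[0.1,0.4,0,0,0,-0.02,0],[0.15,0.6,0,0,0,-0.03,0],[0.2,0.8,0,0,0,-0.04,0],[0.24,0.9,0,0,0,-0.045,0],[0.28,1,0,0,0,-0.05,0],[0.28,1,0,0,0,-0.05,0]]' 20
python3 - <<'E'
from h import *
st()
E
python3 -m handwheel '[[0.04,0.1,0,0,0,-0.005,0],[0.08,0.2,0,0,0,-0.01,0],[0.12,0.3,0,0,0,-0.015,0],[0.16,0.4,0,0,0,-0.02,0],[0.16,0.4,0,0,0,-0.02,0]]' 20
python3 - <<'E'
from h import *
st()
look(["knob_grip","seat","peg_grip"])
E
```

```text
time_s: 7.05
tcp_pos: [0.4728, -0.003, 0.2082]
ee_rot: [0.172, 0.985, 0.0, 0.0]
contact_force: [-3.0, 1.0, 7.9]
finger_gap: 0.0171
finger_force: 21.5
t 7.05 tcp [ 0.4728 -0.003   0.2082] j [-0.169  0.288  1.728  0.     1.125 -1.394] yaw_y 1.225 F [-3.   1.   7.9] M [ 0.158  0.5   -0.04 ] gap 0.0171 ff 21.5
time_s: 7.47
tcp_pos: [0.4742, 0.0008, 0.2082]
ee_rot: [0.182, 0.983, -0.0, 0.0]
contact_force: [-3.8, 1.0, 8.0]
finger_gap: 0.0171
finger_force: 21.5
t 7.47 tcp [0.4742 0.0008 0.2082] j [-0.16   0.291  1.724 -0.     1.126 -1.365] yaw_y 1.205 F [-3.8  1.   8. ] M [ 0.048  0.588 -0.064] gap 0.0171 ff 21.5
scene knob_grip [([0.5534, -0.0269, 0.2072], 0.52)]
scene seat [([0.551, -0.0284, 0.11], 0.69)]
scene peg_grip [([0.4706, 0.0019, 0.206], 0.95)]
side knob_grip [([0.5499, -0.0284, 0.2051], 0.52)]
side seat [([0.5548, -0.0288, 0.1143], 0.95)]
side peg_grip [([0.47, -0.003, 0.1986], 0.73)]
wrist knob_grip []
wrist seat []
wrist peg_grip [([0.4793, 0.0024, 0.2099], 0.94)]
```

Knob is nearly over the seat; continue in small steps until the stop's reaction shows.

```bash
python3 -m handwheel '[[0.04,0.1,0,0,0,-0.005,0],[0.08,0.2,0,0,0,-0.01,0],[0.12,0.3,0,0,0,-0.015,0],[0.12,0.3,0,0,0,-0.015,0]]' 20
python3 - <<'E'
from h import *
st()
E
python3 -m handwheel '[[0.04,0.1,0,0,0,-0.005,0],[0.08,0.2,0,0,0,-0.01,0],[0.12,0.3,0,0,0,-0.015,0],[0.12,0.3,0,0,0,-0.015,0]]' 20
python3 - <<'E'
from h import *
st()
E
```

```text
time_s: 8.4
tcp_pos: [0.4744, 0.0009, 0.2081]
ee_rot: [0.189, 0.982, -0.003, -0.001]
contact_force: [-9.4, -14.4, 9.6]
finger_gap: 0.0172
finger_force: 22.6
t 8.4 tcp [0.4744 0.0009 0.2081] j [-0.156  0.293  1.722 -0.007  1.129 -1.343] yaw_y 1.19 F [ -9.4 -14.4   9.6] M [-2.044  1.408  0.071] gap 0.0172 ff 22.6
time_s: 8.73
tcp_pos: [0.4746, 0.0011, 0.208]
ee_rot: [0.197, 0.98, -0.006, -0.002]
contact_force: [-15.0, -28.7, 12.8]
finger_gap: 0.0175
finger_force: 26.0
t 8.73 tcp [0.4746 0.0011 0.208 ] j [-0.152  0.295  1.719 -0.013  1.131 -1.322] yaw_y 1.175 F [-15.  -28.7  12.8] M [-4.074  2.095 -0.017] gap 0.0175 ff 26.0
```

```bash
python3 -m handwheel '[[-0.12,-0.3,0,0,0,0.01,0],[-0.22,-0.55,0,0,0,0.025,0],[-0.22,-0.55,0,0,0,0.025,0],[-0.22,-0.55,0,0,0,0.025,20],[-0.22,-0.55,0,0,0,0.025,40],[-0.22,-0.55,0,0,0,0.025,70],[-0.22,-0.55,0,0,0,0.025,100],[-0.22,-0.55,0,0,0,0.025,100],[-0.22,-0.55,2,0,0,0.025,100],[-0.22,-0.55,5,0,0,0.025,100]]' 20
python3 -m handwheel '[[0,0,4,0,0,0,100],[2,-1,7,0,0,0,100],[4,-1.5,7,0,0,0,100],[4,-1.5,7,0,0,0,100],[4,-1.5,7,0,0,0,100]]'
python3 - <<'E'
from h import *
st()
look(["knob_grip","peg_grip","seat","post_axis","knob","collar"],save="2")
E
```

```text
time_s: 9.57
tcp_pos: [0.4732, 0.0015, 0.2554]
ee_rot: [0.184, 0.983, -0.0, -0.003]
contact_force: [1.1, -0.2, -1.2]
finger_gap: 0.0851
finger_force: 0.0
time_s: 9.98
tcp_pos: [0.5149, -0.0139, 0.3267]
ee_rot: [0.184, 0.983, 0.0, -0.001]
contact_force: [0.2, 0.2, -0.3]
finger_gap: 0.0851
finger_force: 0.0
t 9.98 tcp [ 0.5149 -0.0139  0.3267] j [-0.176  0.276  1.408  0.     1.459 -1.376] yaw_y 1.2 F [ 0.2  0.2 -0.3] M [-0.002  0.013 -0.014] gap 0.0851 ff 0.0
scene knob_grip [([0.5522, -0.0265, 0.2049], 0.84)]
scene peg_grip [([0.4727, 0.0035, 0.2064], 0.64)]
scene seat [([0.5503, -0.0293, 0.1077], 0.74)]
scene post_axis [([0.6811, -0.0781, 0.2073], 0.88)]
scene knob [([0.5467, -0.0271, 0.1763], 0.53)]
scene collar [([0.549, -0.0336, 0.1668], 0.97)]
side knob_grip [([0.5505, -0.0237, 0.2077], 0.49)]
side peg_grip [([0.4695, -0.0007, 0.202], 0.76)]
side seat [([0.5528, -0.0283, 0.1125], 0.66)]
side post_axis [([0.6826, -0.0792, 0.2077], 0.64)]
side knob [([0.5455, -0.0282, 0.178], 0.5)]
side collar [([0.5464, -0.0286, 0.1705], 0.87)]
wrist knob_grip [([0.5522, -0.0311, 0.2042], 0.92)]
wrist peg_grip [([0.4751, 0.0011, 0.2069], 0.93)]
wrist seat [([0.5441, -0.0315, 0.1123], 0.8)]
wrist post_axis [([0.5472, -0.0262, 0.001], 0.74)]
wrist knob [([0.5488, -0.0269, 0.1796], 0.89)]
wrist collar [([0.5453, -0.0276, 0.169], 0.6)]
```

View pics/wrist2.png

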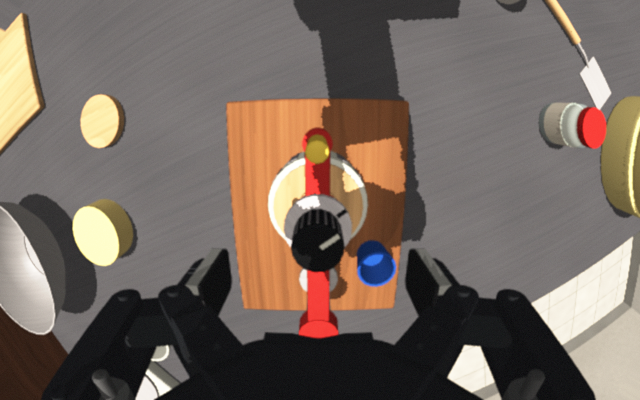

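Wrist view: the arm lies along the board's axis. The knob is at (318,240), with its white line running to about (340,240) and the collar mark at (345,212), roughly in line. I'll descend on the knob at (0.550, -0.028).

```bash
python3 -m handwheel '[[1.8,-0.7,0,0,0,0,100],[3.5,-1.4,0,0,0,0,100],[3.5,-1.4,-3,0,0,0,100],[3.5,-1.4,-6,0,0,0,100],[3.5,-1.4,-9,0,0,0,100],[3.5,-1.4,-11,0,0,0,100],[3.5,-1.4,-12.2,0,0,0,100],[3.5,-1.4,-12.2,0,0,0,85],[3.5,-1.4,-12.2,0,0,0,70],[3.5,-1.4,-12.2,0,0,0,65]]' 20
python3 - <<'E'
from h import *
st()
look(["knob_grip","knob","collar"],("wrist",))
E
```

```text
time_s: 11.87
tcp_pos: [0.5504, -0.0279, 0.2065]
ee_rot: [0.184, 0.983, 0.0, 0.001]
contact_force: [-0.3, 0.1, 0.8]
finger_gap: 0.0558
finger_force: 0.0
t 11.87 tcp [ 0.5504 -0.0279  0.2065] j [-0.19   0.426  1.521  0.     1.192 -1.39 ] yaw_y 1.2 F [-0.3  0.1  0.8] M [-0.011 -0.016 -0.011] gap 0.0558 ff 0.0
wrist knob_grip [([0.5494, -0.0268, 0.205], 0.82)]
wrist knob [([0.5492, -0.0256, 0.1818], 0.92)]
wrist collar [([0.5468, -0.029, 0.169], 0.73)]
```

```bash
python3 -m handwheel '[[0,0,0,0,0,0,58],[0,0,0,0,0,0,54],[0,0,0,0,0,0,50],[0,0,0,0,0,0,45],[0,0,0,0,0,0,40],[0,0,0,0,0,0,30],[0,0,0,0,0,0,20],[0,0,0,0,0,0,20]]' 60
python3 - <<'E'
from h import *
st()
E
```

```text
time_s: 12.73
tcp_pos: [0.5499, -0.0278, 0.206]
ee_rot: [0.184, 0.983, 0.0, 0.001]
contact_force: [-1.4, 0.7, 5.7]
finger_gap: 0.0429
finger_force: 60.1
t 12.73 tcp [ 0.5499 -0.0278  0.206 ] j [-0.19   0.426  1.522  0.     1.192 -1.39 ] yaw_y 1.2 F [-1.4  0.7  5.7] M [-0.084  0.34   0.008] gap 0.0429 ff 60.1
```

```bash
python3 -m handwheel '[[0.04,0.1,0,0,0,0,20],[0.07,0.2,0,0,0,0,20],[0.07,0.2,0,0,0,0,20]]' 60
python3 - <<'E'
from h import *
st()
E
python3 -m handwheel '[[0,0,0,0,0,-0.04,20],[0,0,0,0,0,-0.08,20],[0,0,0,0,0,-0.12,20],[0,0,0,0,0,-0.16,20],[0,0,0,0,0,-0.2,20],[0,0,0,0,0,-0.2,20]]' 60
python3 - <<'E'
from h import *
st()
E
```

```text
time_s: 12.98
tcp_pos: [0.5501, -0.0273, 0.206]
ee_rot: [0.184, 0.983, -0.002, 0.0]
contact_force: [-3.5, -5.8, 6.5]
finger_gap: 0.0428
finger_force: 60.2
t 12.98 tcp [ 0.5501 -0.0273  0.206 ] j [-0.187  0.427  1.521 -0.003  1.193 -1.386] yaw_y 1.2 F [-3.5 -5.8  6.5] M [-1.176  0.701  0.003] gap 0.0428 ff 60.2
time_s: 13.48
tcp_pos: [0.5501, -0.0275, 0.206]
ee_rot: [0.283, 0.959, -0.002, 0.0]
contact_force: [-4.0, -6.3, 5.6]
finger_gap: 0.0428
finger_force: 60.2
t 13.48 tcp [ 0.5501 -0.0275  0.206 ] j [-0.187  0.427  1.521 -0.003  1.193 -1.184] yaw_y 0.998 F [-4.  -6.3  5.6] M [-1.201  0.739  0.095] gap 0.0428 ff 60.2
```

```bash
cat > s.py <<'E'
from h import *
st()
E
python3 -m handwheel '[[0,0,0,0,0,-0.04,20],[0,0,0,0,0,-0.08,20],[0,0,0,0,0,-0.12,20],[0,0,0,0,0,-0.16,20],[0,0,0,0,0,-0.2,20],[0,0,0,0,0,-0.24,20],[0,0,0,0,0,-0.24,20]]' 60 >/dev/null; python3 s.py
python3 -m handwheel '[[0,0,0,0,0,-0.03,20],[0,0,0,0,0,-0.06,20],[0,0,0,0,0,-0.08,20],[0,0,0,0,0,-0.08,20]]' 60 >/dev/null; python3 s.py
python3 -m handwheel '[[0,0,0,0,0,-0.03,20],[0,0,0,0,0,-0.06,20],[0,0,0,0,0,-0.08,20],[0,0,0,0,0,-0.08,20]]' 60 >/dev/null; python3 s.py
```

```text
t 14.07 tcp [ 0.55   -0.0277  0.206 ] j [-0.188  0.427  1.521 -0.004  1.193 -0.944] yaw_y 0.758 F [-3.3 -6.5  6.4] M [-1.328  0.79   0.071] gap 0.0424 ff 60.1
t 14.4 tcp [ 0.55   -0.0278  0.206 ] j [-0.188  0.427  1.521 -0.004  1.193 -0.865] yaw_y 0.679 F [-4.4 -7.3  6.1] M [-1.442  0.838  0.102] gap 0.0427 ff 60.1
t 14.73 tcp [ 0.5499 -0.0278  0.206 ] j [-0.188  0.427  1.521 -0.004  1.193 -0.785] yaw_y 0.599 F [-3.5 -6.8  6.4] M [-1.482  0.866  0.053] gap 0.0428 ff 60.1
```

```bash
python3 -m handwheel '[[0,0,0,0,0,-0.03,20],[0,0,0,0,0,-0.06,20],[0,0,0,0,0,-0.08,20],[0,0,0,0,0,-0.08,20]]' 60 >/dev/null; python3 s.py
python3 -m handwheel '[[0,0,0,0,0,-0.03,20],[0,0,0,0,0,-0.06,20],[0,0,0,0,0,-0.08,20],[0,0,0,0,0,-0.08,20]]' 60 >/dev/null; python3 s.py
python3 -m handwheel '[[0,0,0,0,0,-0.03,20],[0,0,0,0,0,-0.06,20],[0,0,0,0,0,-0.08,20],[0,0,0,0,0,-0.08,20]]' 60 >/dev/null; python3 s.py
```

```text
t 15.07 tcp [ 0.5499 -0.0279  0.206 ] j [-0.188  0.427  1.521 -0.004  1.193 -0.705] yaw_y 0.519 F [-3.5 -8.5  7.1] M [-1.478  0.912  0.121] gap 0.0429 ff 60.1
t 15.4 tcp [ 0.5499 -0.028   0.206 ] j [-0.188  0.427  1.521 -0.004  1.193 -0.625] yaw_y 0.439 F [-5.  -9.1  6.7] M [-1.478  0.852  0.102] gap 0.0427 ff 60.1
t 15.73 tcp [ 0.5498 -0.028   0.206 ] j [-0.188  0.427  1.521 -0.005  1.193 -0.545] yaw_y 0.359 F [-4.1 -8.2  7.2] M [-1.504  0.96   0.064] gap 0.043 ff 60.1
```

```bash
python3 -m handwheel '[[0,0,0,0,0,-0.03,20],[0,0,0,0,0,-0.06,20],[0,0,0,0,0,-0.08,20],[0,0,0,0,0,-0.08,20]]' 60 >/dev/null; python3 s.py
python3 -m handwheel '[[0,0,0,0,0,-0.03,20],[0,0,0,0,0,-0.06,20],[0,0,0,0,0,-0.08,20],[0,0,0,0,0,-0.08,20]]' 60 >/dev/null; python3 s.py
python3 -m handwheel '[[0,0,0,0,0,-0.03,20],[0,0,0,0,0,-0.06,20],[0,0,0,0,0,-0.08,20],[0,0,0,0,0,-0.08,20]]' 60 >/dev/null; python3 s.py
```

```text
t 16.07 tcp [ 0.5498 -0.0281  0.206 ] j [-0.188  0.427  1.521 -0.005  1.194 -0.465] yaw_y 0.279 F [-5.3 -8.8  7.4] M [-1.53   1.046  0.071] gap 0.0428 ff 60.1
t 16.4 tcp [ 0.5497 -0.0282  0.206 ] j [-0.188  0.427  1.521 -0.005  1.194 -0.385] yaw_y 0.199 F [-5.9 -8.8  6.9] M [-1.507  1.049  0.136] gap 0.0426 ff 60.0
t 16.73 tcp [ 0.5497 -0.0282  0.206 ] j [-0.188  0.427  1.521 -0.005  1.194 -0.305] yaw_y 0.119 F [-5.2 -9.7  7.5] M [-1.578  1.128  0.134] gap 0.0426 ff 60.1
```

```bash
python3 -m handwheel '[[0,0,0,0,0,-0.03,20],[0,0,0,0,0,-0.06,20],[0,0,0,0,0,-0.08,20],[0,0,0,0,0,-0.08,20]]' 60 >/dev/null; python3 s.py
python3 -m handwheel '[[0,0,0,0,0,-0.03,20],[0,0,0,0,0,-0.06,20],[0,0,0,0,0,-0.08,20],[0,0,0,0,0,-0.08,20]]' 60 >/dev/null; python3 s.py
python3 -m handwheel '[[0,0,0,0,0,-0.03,20],[0,0,0,0,0,-0.06,20],[0,0,0,0,0,-0.08,20],[0,0,0,0,0,-0.08,20]]' 60 >/dev/null; python3 s.py
```

```text
t 17.07 tcp [ 0.5496 -0.0282  0.2059] j [-0.188  0.427  1.521 -0.005  1.194 -0.225] yaw_y 0.039 F [-5.6 -8.7  7.3] M [-1.596  1.067  0.414] gap 0.0428 ff 60.2
t 17.4 tcp [ 0.5495 -0.0282  0.2059] j [-0.188  0.427  1.521 -0.005  1.194 -0.145] yaw_y -0.041 F [-6.1 -8.8  7.7] M [-1.631  1.166  0.219] gap 0.0426 ff 60.2
t 17.73 tcp [ 0.5494 -0.0281  0.2059] j [-0.188  0.427  1.522 -0.005  1.194 -0.065] yaw_y -0.121 F [-6.8 -8.8  8.3] M [-1.557  1.171  0.101] gap 0.0432 ff 60.3
```

The collar stopped near yaw 0.1. The torque peaked at 0.41 N m and is now sinking, so the knob is about 0.25 ahead. I'll finish in fine steps.

```bash
python3 -m handwheel '[[0,0,0,0,0,-0.02,20],[0,0,0,0,0,-0.04,20],[0,0,0,0,0,-0.04,20]]' 60 >/dev/null; python3 s.py
python3 -m handwheel '[[0,0,0,0,0,-0.02,20],[0,0,0,0,0,-0.04,20],[0,0,0,0,0,-0.04,20]]' 60 >/dev/null; python3 s.py
python3 -m handwheel '[[0,0,0,0,0,-0.02,20],[0,0,0,0,0,-0.04,20],[0,0,0,0,0,-0.04,20]]' 60 >/dev/null; python3 s.py
```

```text
t 17.98 tcp [ 0.5493 -0.0281  0.2059] j [-0.188  0.427  1.522 -0.005  1.194 -0.025] yaw_y -0.161 F [-5.7 -8.3  8. ] M [-1.611  1.203  0.046] gap 0.0424 ff 60.3
t 18.23 tcp [ 0.5493 -0.0281  0.206 ] j [-0.188  0.427  1.522 -0.005  1.194  0.015] yaw_y -0.201 F [-6.2 -9.   7.4] M [-1.56   1.236 -0.023] gap 0.043 ff 60.3
t 18.48 tcp [ 0.5492 -0.0281  0.2059] j [-0.188  0.427  1.522 -0.005  1.195  0.055] yaw_y -0.242 F [-7.3 -8.3  8.8] M [-1.522  1.276 -0.099] gap 0.0427 ff 60.3
```

```bash
python3 -m handwheel '[[0,0,0,0,0,-0.015,20],[-0.02,-0.06,0,0,0,-0.03,20],[-0.05,-0.12,0,0,0,-0.03,20],[-0.05,-0.12,0,0,0,-0.03,20]]' 60 >/dev/null; python3 s.py
python3 -m handwheel '[[0,0,0,0,0,0,50],[0,0,0,0,0,0,58],[0,0,0,0,0,0,65],[0,0,0,0,0,0,72],[0,0,0,0,0,0,75],[0,0,0,0,0,0,75],[0,0,0,0,0,0,75]]' 20 >/dev/null; python3 s.py
python3 -m handwheel '[[0,0,1,0,0,0,75],[0,0,3,0,0,0,75],[0,0,6,0,0,0,75],[0,0,9,0,0,0,75],[0,0,12,0,0,0,75],[0,0,13,0,0,0,75],[-3,1,13,0,0,0.1,75],[-5,2,13,0,0,0.2,75],[-5,2,13,0,0,0.2,75]]' >/dev/null
python3 - <<'E'
from h import *
st()
look(["knob_grip","peg_grip","seat","collar","cup_center"],save="3")
im=cv2.imread("pics/wrist3.png"); cv2.imwrite("pics/wrist3c.png",cv2.resize(im[100:330,200:440],None,fx=2.5,fy=2.5,interpolation=cv2.INTER_CUBIC))
E
```

```text
t 18.82 tcp [ 0.5491 -0.0283  0.2059] j [-0.19   0.426  1.523 -0.003  1.193  0.082] yaw_y -0.271 F [-6.3 -4.9  8.1] M [-0.889  1.018 -0.047] gap 0.0427 ff 60.3
t 19.4 tcp [ 0.55   -0.0269  0.2052] j [-0.188  0.428  1.523  0.     1.191  0.082] yaw_y -0.27 F [-0.4  0.  -0.8] M [-0.007 -0.05  -0.05 ] gap 0.0642 ff 0.0
t 20.15 tcp [ 0.4971 -0.0055  0.3363] j [-1.660e-01  2.360e-01  1.435e+00  1.000e-03  1.471e+00 -1.020e-01] yaw_y -0.064 F [ 0.4 -0.5  0.5] M [ 0.085 -0.042 -0.006] gap 0.064 ff 0.0
scene knob_grip [([0.5508, -0.0248, 0.2051], 0.73)]
scene peg_grip [([0.4723, 0.0032, 0.2061], 0.89)]
scene seat [([0.5514, -0.0277, 0.1104], 0.88)]
scene collar [([0.5497, -0.0307, 0.1684], 0.87)]
scene cup_center [([0.6697, 0.0141, 0.0481], 0.8)]
side knob_grip [([0.5499, -0.0276, 0.2067], 0.68)]
side peg_grip [([0.4739, -0.0019, 0.204], 0.95)]
side seat [([0.5506, -0.0275, 0.1134], 0.72)]
side collar [([0.545, -0.0303, 0.1679], 0.66)]
side cup_center [([0.6717, 0.0116, 0.0488], 0.45)]
wrist knob_grip [([0.5498, -0.0321, 0.2055], 0.79)]
wrist peg_grip [([0.4746, -0.0008, 0.207], 0.72)]
wrist seat [([0.5492, -0.031, 0.1123], 0.94)]
wrist collar [([0.5467, -0.0255, 0.1662], 0.82)]
wrist cup_center [([0.6698, 0.0113, 0.0467], 0.7)]
```

View pics/wrist3c.png

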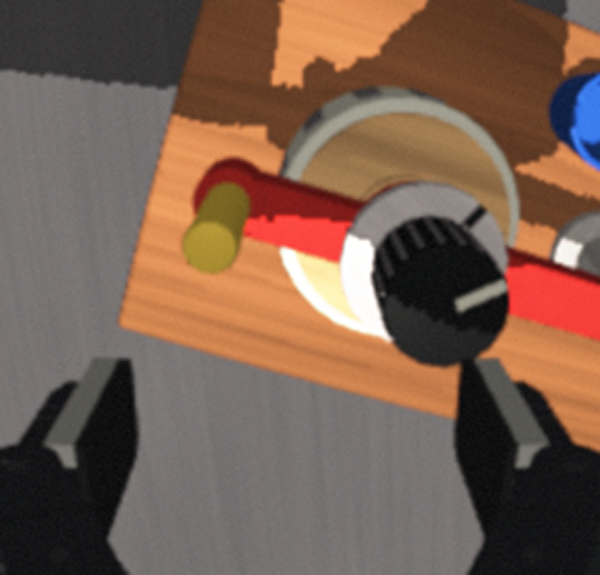

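In the crop the collar mark is at (475,217), about 42° up. The white line runs from (455,305) to (505,288), about 19° up. The knob is therefore about 0.4 rad ahead of the collar: one click, held after release, with the arm home and the gripper clear.

```bash
python3 -c "
from station import bot
print(bot.sign_off())"
```

```text
the job is handed in; nothing more can be done
None
```

The red arm is home against its stop, and the knob is turned to one clutch click (about 0.4 rad ahead of the collar, short of the 0.6 overtightening limit) and released, with nothing else touched; the job was handed in at about 20 s.

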